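# Crack the RF shield box and hold its lid ajar

## Task

The transmitter in the RF shield box has to be heard on the test set: push the lock slide on the front of the box all the way over to its unlocked end stop, then take the lid by its bow handle and break it free of its clinging spring-finger gasket. Hold the lid just ajar, about 2 cm open at its front edge (1 to 3 cm is fine), without letting it jump or swing wide open. Finish while still holding the lid there by the handle, the slide still at its end stop and the screwdriver, the two adapters and the dummy load left where they lie.

Things in the scene. Friction and masses are not known exactly. Their poses are not given: they have to be found in the camera images.
- box: RF shield box, fixed, bare aluminium, 200 mm deep (x) x 240 mm wide (y), 108 mm high with its lid shut. Origin: centre of its underside on the bench; its -x side is the front (towards the robot), +y is the robot's left, z up. It may be yawed. Lid on top, hinged at the back; lock slide across the front face; a connector plate on the right (-y) side sticks out to 144 mm from the centre.
- lid_hinge (a point): Middle of the lid's hinge axis, at (108, 0, 98) mm in the box's frame; the axis runs along the box's y. Axes as the box's.
- lid (a joint): Lid angle in rad, 0 shut; it grows as the front edge rises. The front edge lies 210 mm from the hinge axis, so 0.1 rad is 21 mm of gap. The lid (about 0.7 kg, varying) falls shut if let go. While the slide is locked its hooks hold the lid down after about 1.5 mm. Unlocked, the gasket clings: the pull at the handle rises to about 15 to 18 N within the first 2 mm, lets go by 5 mm (0.03 rad), and from there only the lid's weight is felt, about 4 to 6 N at the handle.
- lid_handle (a point): Bow handle on the lid, near its front edge: a black round bar 12 mm in diameter and 110 mm long, running along the box's y, on two steel posts 100 mm apart. This point: middle of the bar. With the lid shut this is 60 mm in front of the box's centre, 144 mm above the bench, 36 mm above the lid's top face (30 mm clear under the bar), and 168 mm in front of and 46 mm above the hinge axis. It rises with the lid. Axes as the box's with the lid shut.
- lock_slide (a joint): Travel of the lock slide in m: 0 fully locked, 0.040 at the unlocked end stop; it grows towards the box's +y (the robot's left). It may start up to 10 mm off the locked end. About 2.5 N of friction, stays where it is left. Its two steel hooks clear the lid's front tabs beyond 20 mm.
- slide_grip (a point): Centre of the slide's upright grip: a black ribbed cylinder, 18 mm in diameter and 32 mm high (98 to 130 mm above the bench; this point at 114 mm), free-standing 148 mm in front of the box's centre, 48 mm in front of the box's front face. At full lock it is 60 mm left of the box's middle (100 mm left when unlocked). The slide's hook behind it reaches to 18 mm from this axis and up to 108 mm above the bench.
- screwdriver_mid (a point): Middle of a black-handled screwdriver, 200 mm long, lying on the bench left of the box; leave alone.
- adapter_long_mid (a point): Centre of a steel coaxial adapter, 25 mm in diameter and 52 mm high, standing right of the box; leave alone.
- adapter_short_mid (a point): Centre of a steel coaxial adapter, 28 mm in diameter and 34 mm high, standing right of the box; leave alone.
- dummy_load_mid (a point): Centre of a dark finned dummy load, 48 mm in diameter and 90 mm high, standing right of the box towards its back; leave alone.

How it is judged:
By the outcome, as a careful person would: the job done as asked, in the order asked, and still so for the second after the job is handed in, while the arm keeps its last pose, push and grip.
It also fails if it takes over 40 s, if anything falls off the work surface, if the arm or the gripper's body presses on something with over 40 N, if the wrist force passes 120 N, or if a joint passes its speed limit or range.

## Robot

A 6-joint arm with a two-finger parallel gripper is mounted at the origin on the work surface. World frame = base frame: x ahead of the robot, y to its left, z up, the work surface at z = 0. Lengths are in m, angles in rad, forces in N, time in s.
With the tool pointing down it reaches from about 0.35 to 0.85 m from the base axis. Payload 8.1 kg.
Tool frame: the origin (TCP) lies at the very end of the fingers, on their centre line; the grasp point (between the pads) lies 19 mm behind it; x points along the fingers, y is the direction in which the jaws open and shut, and the axes are right-handed (so a half turn about x gives the same grasp; the last joint's range is limited). The gripper opens to 93 mm and grips with 3 to 60 N. Pads are 15 mm wide; open, the fingers measure 128 mm over their backs; the gripper's body (75 mm by 188 mm) begins 65 mm behind the grasp point.
Start: joints at [-1.307, 0.13, 1.488, -0, 1.523, -0.085], TCP at [0.205, -0.564, 0.219] pointing down, gripper open.
Joint ranges: [-2.96, 2.96], [-0.89, 2.26], [0.02, 2.5], [-1.34, 4.48], [0, 2.73], [-2.66, 2.66]. Speed limits (rad/s): [2.39, 2.39, 2.79, 3.14, 3.14, 3.14].

## Interface

Orientations are given as a rotation vector (axis times angle).
In Python, from plant import * gives the robot as it stands. The module is installed in compiled form; this text tells all that it offers.
- The arm moves only by the tool apply_moves, never from a script. Its argument "series" is a list of rows, each an object with "jaw": the gripper's target within -1 to 1 (shut at 1, half-way at 0, fully open at -1); "linear": the shift along the tool's x, y, z normalised to -1 to 1, where 1 is 0.6 m, a list of three; "roll": the turn about the tool's x normalised to -1 to 1, where 1 is 30 degrees. A call has 1 to 20 rows; each row is the pose to reach, as a shift and turn from the pose measured when the call began, along the tool's axes at that moment; what a row does not reach only later rows make up. A row lasts 1/8 s, in which the tool goes at most 62.5 mm and 10.7 degrees, less where a joint would pass 70% of its speed; a pose out of reach is approached as far as the arm can. A call with a number of a shift or a turn outside -1 to 1 is refused whole. A call with a gripper value outside its range is refused whole. The fingers move at their own pace and stop on an object; "force" is the grip in N (left out, the last holds). Time passes only in rows, so rows that repeat a pose let the fingers close. It gives the time, the measured TCP pose, the force and the opening at its end, in the units of the state.
- read_state(): the state, without advancing time (a new reading comes with each control period).
- read_camera(name): name is "side" or "top"; returns a dict with "pixels" (400x640x3 uint8, blue, green, red), "intrinsics" (3x3 intrinsics, pixels), "rvec" (rotation vector, rad) and "tvec" (3), from world to camera coordinates, as OpenCV has them. Camera axes: x right, y down, z forward; pixel columns grow to the right and rows downward; lengths in m; the calibration is good to about 2 mm. A picture is of the moment at which its call begins. There is no depth.
- close_job(): hands the job in, once; it reports no verdict.
The state is a dict: "t": time; "q": joint angles; "dq": joint speeds; "joint_torque": joint torques, N m; "tool_pos": TCP position; "orientation": TCP orientation; "force": force on the tool from outside, world axes, zero at the start; "wrist_torque": the same for the moment, N m; "opening": finger opening in m.
Only numpy, scipy, OpenCV 4.12 (cv2) and the standard library are available. Lean on these libraries where they do the work, as an engineer would, in place of code of your own. Each camera call takes 0.05 s, during which the arm holds its last target. There are 200 camera calls.

## Working session

There is one attempt and no reset: what is moved stays moved. The work goes in short steps, Python scripts to look and compute and a tool call to move; the robot and the scene stay as the last step left them, time stands still between calls to the robot, and variables do not carry over. Pictures are saved under pics/ and viewed, about 8 in all and at most 12, crops included, and the job is handed in when it is done.

Besides the shell and the picture viewer there is one more tool, called as name(argument=value, ...) on one line, values as JSON. apply_moves: Moves the arm, as the interface text tells. Its arguments: {"type":"object","properties":{"series":{"type":"array"},"force":{"type":"number"}},"required":["series"]}

```bash
mkdir -p pics; python3 - <<'E'
from plant import *
import cv2
s=read_state()
for k in s: print(k,s[k])
for n in("side","top"):
    c=read_camera(n); cv2.imwrite(f"pics/{n}0.png",c["pixels"]); print(n,c["intrinsics"],c["rvec"],c["tvec"])
E
```

```text
t 0.0
q [-1.30740861e+00  1.31148482e-01  1.48927097e+00 -2.31062006e-05
  1.52302170e+00 -8.54151290e-02]
dq [ 1.63232228e-03  1.53694786e-03 -3.22785607e-07  1.94231976e-04
  6.15856495e-04 -3.21373453e-04]
joint_torque [-1.53328365e-04 -5.59837961e+01 -4.91769361e+01  7.69393472e-02
  3.51545541e-02 -1.21648645e-04]
tool_pos [ 0.20491744 -0.56330949  0.21759961]
orientation [ 2.03233738  0.36001341 -2.03272386]
force [-0.81324886  1.3022113   1.06708678]
wrist_torque [ 0.0137678  -0.03042741  0.05090746]
opening 0.09326653459860276
side [[365.28936939   0.         319.56753581]
 [  0.         365.28936939 196.25106909]
 [  0.           0.           1.        ]] [ 2.09773296 -0.56597956  0.29528748] [-0.53755827  0.27130706  0.5920298 ]
top [[369.13320463   0.         318.28210105]
 [  0.         369.13320463 198.36064001]
 [  0.           0.           1.        ]] [ 2.13327043 -2.06678129  0.23760664] [0.01095228 0.64137428 0.70509539]
```

View pics/top0.png

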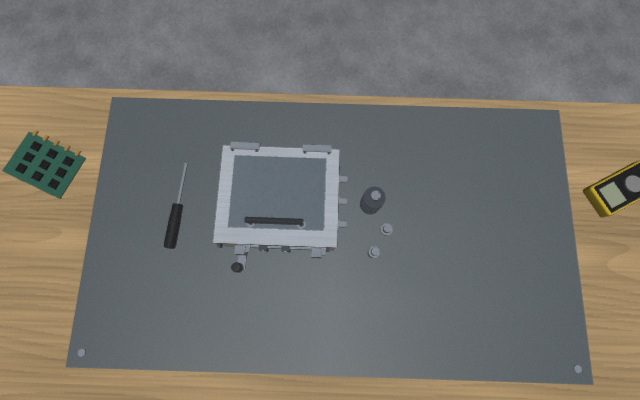

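View pics/side0.png

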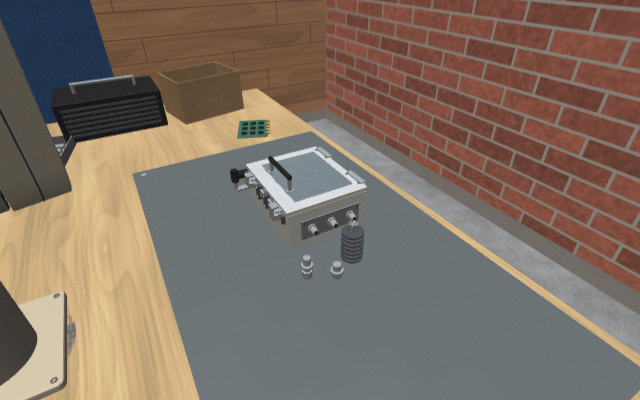

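The top view shows the box at about (278,197), the handle bar from (245,220) to (303,222), and the grip at (237,267). The side view shows the handle at (280,168) and the grip at (237,175). I'll mask the handle and grip and cast rays onto planes at their heights.

```bash
cat > h.py <<'E'
from plant import *
import cv2, numpy as np
from scipy.spatial.transform import Rotation as R
def ray(c,uv):
    M=R.from_rotvec(c["rvec"]).as_matrix(); d=M.T@np.linalg.inv(c["intrinsics"])@[uv[0],uv[1],1]
    return -M.T@c["tvec"],d
def plane(c,uv,z):
    o,d=ray(c,uv); return o+d*(z-o[2])/d[2]
def proj(c,p): return cv2.projectPoints(np.float64([p]),c["rvec"],c["tvec"],c["intrinsics"],None)[0].ravel()
def tri(c1,u1,c2,u2):
    o1,d1=ray(c1,u1);o2,d2=ray(c2,u2)
    a,b=np.linalg.lstsq(np.c_[d1,-d2],o2-o1,rcond=None)[0]
    return (o1+a*d1+o2+b*d2)/2, np.linalg.norm(o1+a*d1-o2-b*d2)
def blobs(c,roi,thr):
    x0,y0,x1,y1=roi; m=(c["pixels"][y0:y1,x0:x1].max(2)<thr).astype('uint8')
    n,l,s,ce=cv2.connectedComponentsWithStats(m)
    out=[]
    for i in range(1,n):
        if s[i,4]>25: 
            p=np.argwhere(l==i)[:,::-1].astype(np.float32)
            out.append((s[i,4],ce[i]+[x0,y0],cv2.minAreaRect(p+np.float32([x0,y0]))))
    return out
E
python3 - <<'E'
from h import *
t=read_camera("top");s=read_camera("side")
for c,rois in((t,[(240,212,310,230),(225,255,250,280)]),(s,[(262,150,300,185),(226,164,246,190)])):
    for r in rois:
        for b in blobs(c,r,55): print(r,b)
a=t["pixels"][130:290,190:420]; b=s["pixels"][130:290,210:390]
cv2.imwrite("pics/c.png",np.hstack([cv2.resize(a,None,fx=2,fy=2.0),cv2.resize(b,(320,320))[:, :320]]))
cv2.imwrite("pics/c1.png",cv2.resize(s["pixels"][140:230,220:370],None,fx=5,fy=5,interpolation=2))
cv2.imwrite("pics/c2.png",cv2.resize(t["pixels"][135:285,205:355],None,fx=4,fy=4,interpolation=2))
E
```

```text
(262, 150, 300, 185) (np.int32(123), array([279.86178862, 168.22764228]), ((279.5, 168.0), (30.405588150024414, 3.535533905029297), 45.0))
(226, 164, 246, 190) (np.int32(148), array([236.35135135, 174.75675676]), ((237.5, 175.5), (13.0, 15.0), 90.0))
```

View pics/c2.png

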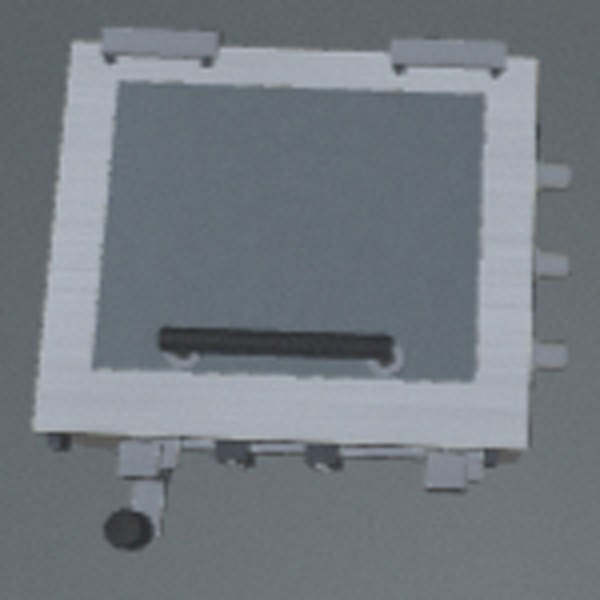

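View pics/c1.png

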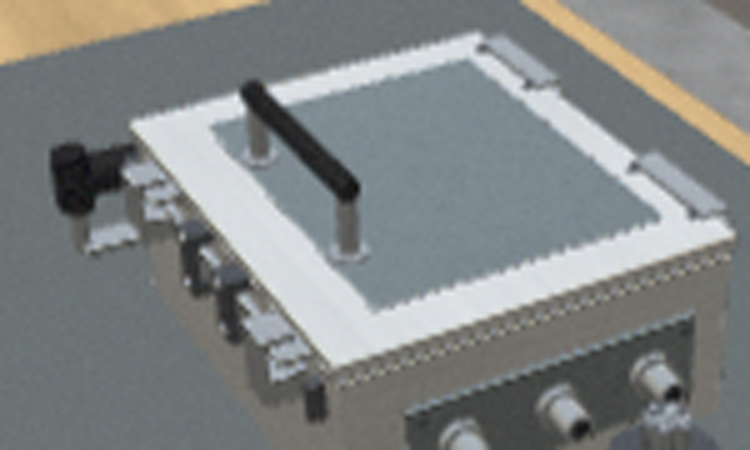

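The crops show the bar between (245,220) and (303,222) in the top view, with the grip top at (237,267). In the side view the bar runs from (270,158) to (289,178) and the grip is at about (234,176).

```bash
python3 - <<'E'
from h import *
t=read_camera("top");s=read_camera("side")
for r in [(240,212,310,230),(225,255,250,280)]:
    for b in blobs(t,r,75): print(r,b)
L=plane(t,(160/4+205+.7,339/4+135),.147);Rr=plane(t,(393/4+205-.7,348/4+135),.147)
d=L-Rr; yaw=np.arctan2(-d[0],d[1]); print("bar",L,Rr,"len",np.linalg.norm(d),"yaw",yaw,"mid",(L+Rr)/2)
print("tri L",tri(t,(245.3,219.7),s,(270.4,158.4)),"R",tri(t,(303,222),s,(289.4,177.8)))
g=plane(t,(128/4+205,530/4+135),.13);print("grip top",g, "side grip", plane(s,(234.4,175.6),.114))
# lid corners at z=.108
C=[plane(t,(u/4+205,v/4+135),.108) for u,v in((72,42),(538,60),(527,447),(34,431))]
for a in C: print(a)
print("yaws",[np.arctan2(-(a-b)[0],(a-b)[1]) for a,b in((C[0],C[1]),(C[3],C[2]))],"centre",np.mean(C,0))
# slide coordinate relative to box from bar mid
m=(L+Rr)/2; c,s_=np.cos(yaw),np.sin(yaw)
v=(g-m)[:2]; print("grip rel handle in box frame",c*v[0]+s_*v[1],-s_*v[0]+c*v[1])
print(R.from_rotvec(read_state()["orientation"]).as_matrix())
E
```

```text
(240, 212, 310, 230) (np.int32(347), array([273.39769452, 220.42074928]), ((273.4953918457031, 220.61746215820312), (57.23051834106445, 6.681138515472412), 2.2457425594329834))
(225, 255, 250, 280) (np.int32(90), array([236.74444444, 267.        ]), ((237.00003051757812, 267.0000305175781), (9.899494171142578, 9.899494171142578), 45.0))
bar [0.57810859 0.1657258  0.147     ] [0.57722682 0.05888773 0.147     ] len 0.10684171045353485 yaw -0.008253163621894802 mid [0.57766771 0.11230676 0.147     ]
tri L (array([0.58051366, 0.16692161, 0.14243804]), np.float64(0.0032996801556082435)) R (array([0.57850404, 0.0578107 , 0.1450853 ]), np.float64(0.001962900449806609))
grip top [0.49018872 0.17857289 0.13      ] side grip [0.49357685 0.18099579 0.114     ]
[0.7391097  0.23263585 0.108     ]
[ 0.73697943 -0.00970265  0.108     ]
[ 0.5368793  -0.00803866  0.108     ]
[0.53704768 0.23311708 0.108     ]
yaws [np.float64(-0.008790237708879298), np.float64(-0.0006982265075728267)] centre [0.63750403 0.1120029  0.108     ]
grip rel handle in box frame -0.08802290227269216 0.0655419004405826
[[-1.74507890e-04  3.41719350e-01 -9.39802030e-01]
 [ 6.15287057e-04 -9.39801830e-01 -3.41719392e-01]
 [-9.99999795e-01 -6.37880755e-04 -4.62526595e-05]]
```

```bash
cat >> h.py <<'E'
def plan(p,yaw=None):
    s=read_state(); M=R.from_rotvec(s["orientation"]).as_matrix()
    l=M.T@(np.array(p)-s["tool_pos"])/.6; print("t",s["t"],"pos",s["tool_pos"].round(4) if hasattr(s["tool_pos"],"round") else s["tool_pos"],"F",np.round(s["force"],1),"open",s["opening"])
    y=np.degrees(np.arctan2(M[1,1],M[0,1])); print("linear",l.round(4),"yaw now",round(y,2),"" if yaw is None else f"roll {(y-yaw)/30:.4f}","tilt",M[2].round(4))
E
python3 -c "
from h import *
plan((.49,.179,.2),-90.35)"
```

```text
t 0.3 pos [ 0.205  -0.5637  0.2183] F [ 1.  -0.2 -1. ] open 0.09282974811049606
linear [ 0.0311 -1.001  -0.8694] yaw now -70.02 roll 0.6777 tilt [-1.e+00 -6.e-04 -0.e+00]
```

apply_moves(series=[{"jaw": -1, "linear": [0, -0.25, -0.217], "roll": 0.3}, {"jaw": -1, "linear": [0, -0.5, -0.435], "roll": 0.677}, {"jaw": -1, "linear": [0, -0.98, -0.869], "roll": 0.677}, {"jaw": -1, "linear": [0, -0.98, -0.869], "roll": 0.677}, {"jaw": -1, "linear": [0, -0.98, -0.869], "roll": 0.677}, {"jaw": -1, "linear": [0, -0.98, -0.869], "roll": 0.677}, {"jaw": -1, "linear": [0, -0.98, -0.869], "roll": 0.677}, {"jaw": -1, "linear": [0, -0.98, -0.869], "roll": 0.677}, {"jaw": -1, "linear": [0, -0.98, -0.869], "roll": 0.677}, {"jaw": -1, "linear": [0, -0.98, -0.869], "roll": 0.677}, {"jaw": -1, "linear": [0, -0.98, -0.869], "roll": 0.677}, {"jaw": -1, "linear": [0, -0.98, -0.869], "roll": 0.677}, {"jaw": -1, "linear": [0, -0.98, -0.869], "roll": 0.677}, {"jaw": -1, "linear": [0, -0.98, -0.869], "roll": 0.677}, {"jaw": -1, "linear": [0, -0.98, -0.869], "roll": 0.677}, {"jaw": -1, "linear": [0, -0.98, -0.869], "roll": 0.677}])

```text
t: 2.3
tool_pos: [0.494, 0.166, 0.2188]
orientation: [-2.218, 0.007, 2.218]
force: [0.1, -0.1, -0.4]
opening: 0.0929
```

```bash
python3 -c "
from h import *
plan((.49,.179,.102),-90.35);plan((.49,.179,.135),-90.35);print(read_state()['q'])"
```

```text
t 2.3 pos [0.494  0.166  0.2188] F [ 0.1 -0.1 -0.4] open 0.09288450355780833
linear [ 0.1947 -0.0216  0.0068] yaw now -90.4 roll -0.0017 tilt [-1.e+00 -4.e-04 -1.e-04]
t 2.3 pos [0.494  0.166  0.2188] F [ 0.1 -0.1 -0.4] open 0.09288450355780833
linear [ 0.1397 -0.0216  0.0068] yaw now -90.4 roll -0.0017 tilt [-1.e+00 -4.e-04 -1.e-04]
[ 2.25529181e-01 -8.41888807e-02  1.70579006e+00  3.48605050e-04
  1.51985207e+00  1.80333133e+00]
```

apply_moves(series=[{"jaw": -1, "linear": [0, -0.0216, 0.0068], "roll": 0}, {"jaw": -1, "linear": [0.07, -0.0216, 0.0068], "roll": 0}, {"jaw": -1, "linear": [0.14, -0.0216, 0.0068], "roll": 0}, {"jaw": -1, "linear": [0.194, -0.0216, 0.0068], "roll": 0}, {"jaw": -1, "linear": [0.194, -0.0216, 0.0068], "roll": 0}, {"jaw": -1, "linear": [0.194, -0.0216, 0.0068], "roll": 0}], force=15)

```text
t: 3.05
tool_pos: [0.4907, 0.1793, 0.104]
orientation: [-2.219, 0.007, 2.215]
force: [0.7, -0.3, -0.2]
opening: 0.0932
```

```bash
python3 -c "
from h import *
plan((.49,.179,.102),-90.35)
t=read_camera('top');s=read_camera('side')
cv2.imwrite('pics/g.png',np.hstack([cv2.resize(t['pixels'][180:300,190:320],(400,369)),cv2.resize(s['pixels'][120:230,200:320],(400,369))]))"
```

```text
t 3.05 pos [0.4907 0.1793 0.104 ] F [ 0.7 -0.3 -0.2] open 0.09318569404491774
linear [0.0034 0.0005 0.0012] yaw now -90.42 roll -0.0023 tilt [-1.0e+00 -9.0e-04 -1.8e-03]
```

View pics/g.png

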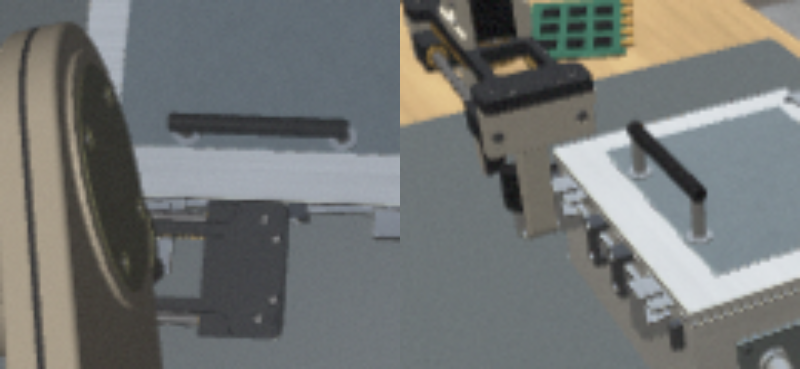

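The fingers straddle the grip: in the side crop it is just left of the near finger at (510,185). I'll close with 15 N.

apply_moves(series=[{"jaw": 1, "linear": [0.002, 0, 0], "roll": 0}, {"jaw": 1, "linear": [0.002, 0, 0], "roll": 0}, {"jaw": 1, "linear": [0.002, 0, 0], "roll": 0}, {"jaw": 1, "linear": [0.002, 0, 0], "roll": 0}, {"jaw": 1, "linear": [0.002, 0, 0], "roll": 0}, {"jaw": 1, "linear": [0.002, 0, 0], "roll": 0}, {"jaw": 1, "linear": [0.002, 0, 0], "roll": 0}, {"jaw": 1, "linear": [0.002, 0, 0], "roll": 0}], force=15)

```text
t: 4.15
tool_pos: [0.4914, 0.1798, 0.1035]
orientation: [-2.221, 0.006, 2.213]
force: [-0.7, 1.4, -0.3]
opening: 0.0179
```

apply_moves(series=[{"jaw": 1, "linear": [0, -0.015, 0], "roll": 0}, {"jaw": 1, "linear": [0, -0.03, 0], "roll": 0}, {"jaw": 1, "linear": [0, -0.045, 0], "roll": 0}, {"jaw": 1, "linear": [0, -0.048, 0], "roll": 0}, {"jaw": 1, "linear": [0, -0.048, 0], "roll": 0}])

```text
t: 4.78
tool_pos: [0.4916, 0.2093, 0.1035]
orientation: [-2.221, 0.004, 2.213]
force: [1.0, 1.3, -1.6]
opening: 0.0176
```

apply_moves(series=[{"jaw": 1, "linear": [0, -0.004, 0], "roll": 0}, {"jaw": 1, "linear": [0, -0.007, 0], "roll": 0}, {"jaw": 1, "linear": [0, -0.007, 0], "roll": 0}])

```text
t: 5.15
tool_pos: [0.4916, 0.2135, 0.1035]
orientation: [-2.221, 0.004, 2.213]
force: [-0.5, -2.2, 0.2]
opening: 0.0173
```

apply_moves(series=[{"jaw": 1, "linear": [0, -0.005, 0], "roll": 0}, {"jaw": 1, "linear": [0, -0.005, 0], "roll": 0}, {"jaw": 1, "linear": [0, -0.005, 0], "roll": 0}])

```text
t: 5.52
tool_pos: [0.4916, 0.2149, 0.1035]
orientation: [-2.221, 0.008, 2.215]
force: [-0.3, -9.0, 1.5]
opening: 0.0179
```

apply_moves(series=[{"jaw": 1, "linear": [0, -0.005, 0], "roll": 0}, {"jaw": 1, "linear": [0, -0.005, 0], "roll": 0}, {"jaw": 1, "linear": [0, -0.005, 0], "roll": 0}])

```text
t: 5.9
tool_pos: [0.4916, 0.2149, 0.1034]
orientation: [-2.222, 0.015, 2.217]
force: [-1.4, -16.7, 4.0]
opening: 0.0173
```

The slide is at its end stop: it stalled at y = 0.215 m while the push force rose to 17 N. Now I release it and go up.

apply_moves(series=[{"jaw": 1, "linear": [0, 0, 0], "roll": 0}, {"jaw": -1, "linear": [0, 0, 0], "roll": 0}, {"jaw": -1, "linear": [0, 0, 0], "roll": 0}, {"jaw": -1, "linear": [0, 0, 0], "roll": 0}, {"jaw": -1, "linear": [0, 0, 0], "roll": 0}, {"jaw": -1, "linear": [0, 0, 0], "roll": 0}, {"jaw": -1, "linear": [-0.08, 0, 0], "roll": 0}, {"jaw": -1, "linear": [-0.16, 0, 0], "roll": 0}, {"jaw": -1, "linear": [-0.25, 0, 0], "roll": -0.3}, {"jaw": -1, "linear": [-0.25, 0, 0], "roll": -0.6}, {"jaw": -1, "linear": [-0.25, 0, 0], "roll": -1}, {"jaw": -1, "linear": [-0.25, 0, 0], "roll": -1}, {"jaw": -1, "linear": [-0.25, 0, 0], "roll": -1}])

```text
t: 7.52
tool_pos: [0.4912, 0.2156, 0.2532]
orientation: [1.933, 0.5, -1.932]
force: [0.1, 0.2, 0.5]
opening: 0.0928
```

```bash
python3 -c "
from h import *
plan((.578,.112,.22),-0.35)
t=read_camera('top');s=read_camera('side')
for r in [(225,255,250,280),(210,255,240,280)]:
    for b in blobs(t,r,75): print(r,b,plane(t,b[1],.13))
cv2.imwrite('pics/g2.png',np.hstack([cv2.resize(t['pixels'][180:300,190:320],(400,369)),cv2.resize(s['pixels'][120:230,200:320],(400,369))]))"
```

```text
t 7.525 pos [0.4912 0.2156 0.2532] F [0.1 0.2 0.5] open 0.0927551094321938
linear [ 0.0565  0.2211 -0.0416] yaw now -60.68 roll -2.0110 tilt [-1.      0.0054  0.001 ]
(225, 255, 250, 280) (np.int32(79), array([229.        , 258.72151899]), ((231.0, 262.0), (14.0, 12.0), 90.0)) [0.50590482 0.19490282 0.13      ]
(210, 255, 240, 280) (np.int32(266), array([221.81203008, 261.12781955]), ((223.5, 263.0), (27.0, 16.0), -0.0)) [0.50102525 0.20799022 0.13      ]
```

View pics/g2.png

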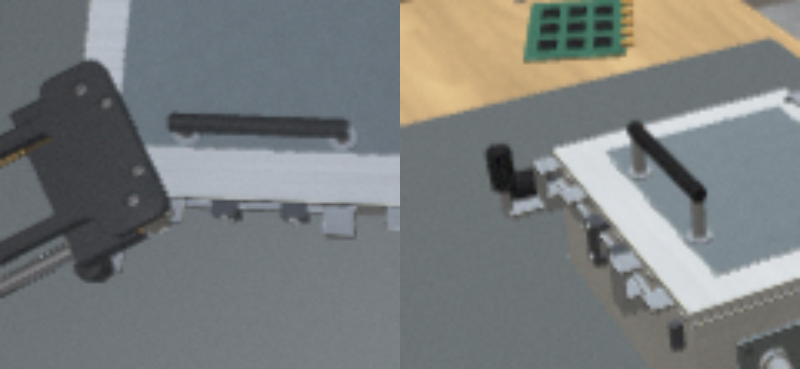

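The grip now stands free at the left: side crop (498,168), against the edge of the box before. Next I move above the handle, turning in two calls.

apply_moves(series=[{"jaw": -1, "linear": [0, 0.1, -0.02], "roll": -0.3}, {"jaw": -1, "linear": [0, 0.2211, -0.0416], "roll": -0.6}, {"jaw": -1, "linear": [0, 0.2211, -0.0416], "roll": -1}, {"jaw": -1, "linear": [0, 0.2211, -0.0416], "roll": -1}, {"jaw": -1, "linear": [0, 0.2211, -0.0416], "roll": -1}])

```text
t: 8.25
tool_pos: [0.5776, 0.1129, 0.2538]
orientation: [1.591, 0.899, -1.594]
force: [0.0, 0.5, 0.1]
opening: 0.0927
```

apply_moves(series=[{"jaw": -1, "linear": [0, 0, 0], "roll": -0.3}, {"jaw": -1, "linear": [0, 0, 0], "roll": -0.6}, {"jaw": -1, "linear": [0, 0, 0], "roll": -1}, {"jaw": -1, "linear": [0, 0, 0], "roll": -1}, {"jaw": -1, "linear": [0, 0, 0], "roll": -1}])

```text
t: 8.88
tool_pos: [0.5773, 0.1136, 0.2539]
orientation: [1.22, 1.195, -1.224]
force: [0.3, -0.4, -0.6]
opening: 0.093
```

```bash
python3 -c "
from h import *
plan((.578,.112,.125),-0.35)
s=read_camera('side'); t=read_camera('top')
for b in blobs(s,(220,150,246,190),55): print(b)
for b in blobs(t,(210,255,240,280),75): print(b,plane(t,b[1],.13))"
```

```text
t 8.875 pos [0.5773 0.1136 0.2539] F [ 0.3 -0.4 -0.6] open 0.09298995365974973
linear [0.2148 0.0008 0.0016] yaw now -1.09 roll -0.0246 tilt [-1.      0.0017  0.0048]
(np.int32(136), array([232.19852941, 171.55147059]), ((232.673095703125, 170.86538696289062), (15.689291000366211, 12.355316162109375), 78.69007110595703))
(np.int32(307), array([226.23778502, 261.99348534]), ((226.5, 263.0), (16.0, 25.0), 90.0)) [0.49968802 0.19955572 0.13      ]
```

apply_moves(series=[{"jaw": -1, "linear": [0.07, 0.001, 0.0015], "roll": -0.02}, {"jaw": -1, "linear": [0.14, 0.001, 0.0015], "roll": -0.02}, {"jaw": -1, "linear": [0.19, 0.001, 0.0015], "roll": -0.02}, {"jaw": -1, "linear": [0.213, 0.001, 0.0015], "roll": -0.02}, {"jaw": -1, "linear": [0.213, 0.001, 0.0015], "roll": -0.02}, {"jaw": 0.5, "linear": [0.213, 0.001, 0.0015], "roll": -0.02}, {"jaw": 0.5, "linear": [0.213, 0.001, 0.0015], "roll": -0.02}, {"jaw": 0.5, "linear": [0.213, 0.001, 0.0015], "roll": -0.02}, {"jaw": 0.5, "linear": [0.213, 0.001, 0.0015], "roll": -0.02}, {"jaw": 0.5, "linear": [0.213, 0.001, 0.0015], "roll": -0.02}], force=15)

```text
t: 10.22
tool_pos: [0.5782, 0.1117, 0.1261]
orientation: [1.212, 1.201, -1.216]
force: [-0.0, -0.3, 0.5]
opening: 0.0476
```

```bash
python3 -c "
from h import *
plan((.578,.112,.125),-0.35)
t=read_camera('top');s=read_camera('side')
for b in blobs(t,(205,255,240,285),75): print(b,plane(t,b[1],.13))
cv2.imwrite('pics/g3.png',np.hstack([cv2.resize(t['pixels'][180:300,190:320],(400,369)),cv2.resize(s['pixels'][120:230,210:330],(400,369))]))"
```

```text
t 10.225 pos [0.5782 0.1117 0.1261] F [-0.  -0.3  0.5] open 0.04761366721947046
linear [ 0.0019 -0.0004 -0.0005] yaw now -0.43 roll -0.0028 tilt [-1.      0.0016  0.0049]
(np.int32(102), array([220.00980392, 266.48039216]), ((220.0, 266.5), (9.0, 12.0), 90.0)) [0.49105895 0.21046451 0.13      ]
```

View pics/g3.png

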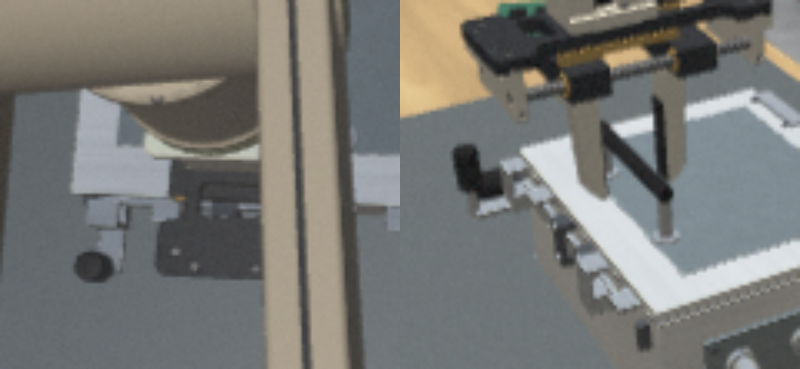

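The side crop shows the fingers straddling the bar, and the top crop shows the grip at (220,266), i.e. y≈0.211 m, which matches the unlocked stop. Now I close gently, then firmly.

apply_moves(series=[{"jaw": 1, "linear": [0, 0, 0], "roll": 0}, {"jaw": 1, "linear": [0, 0, 0], "roll": 0}, {"jaw": 1, "linear": [0, 0, 0], "roll": 0}, {"jaw": 1, "linear": [0, 0, 0], "roll": 0}, {"jaw": 1, "linear": [0, 0, 0], "roll": 0}], force=20)

```text
t: 10.95
tool_pos: [0.5796, 0.1117, 0.1261]
orientation: [1.214, 1.199, -1.214]
force: [8.4, -0.5, -5.3]
opening: 0.0111
```

apply_moves(series=[{"jaw": 1, "linear": [0, 0, 0], "roll": 0}, {"jaw": 1, "linear": [0, 0, 0], "roll": 0}, {"jaw": 1, "linear": [0, 0, 0], "roll": 0}], force=55)

```text
t: 11.32
tool_pos: [0.5796, 0.1117, 0.126]
orientation: [1.214, 1.199, -1.214]
force: [2.4, 0.4, -1.4]
opening: 0.0104
```

apply_moves(series=[{"jaw": 1, "linear": [-0.001, 0.0003, 0], "roll": 0}, {"jaw": 1, "linear": [-0.002, 0.0006, 0], "roll": 0}, {"jaw": 1, "linear": [-0.003, 0.0009, 0], "roll": 0}, {"jaw": 1, "linear": [-0.004, 0.0011, 0], "roll": 0}, {"jaw": 1, "linear": [-0.005, 0.0014, 0], "roll": 0}, {"jaw": 1, "linear": [-0.006, 0.0017, 0], "roll": 0}, {"jaw": 1, "linear": [-0.006, 0.0017, 0], "roll": 0}], force=58)

```text
t: 12.2
tool_pos: [0.5799, 0.1117, 0.1271]
orientation: [1.213, 1.2, -1.215]
force: [9.6, 0.9, -17.5]
opening: 0.0108
```

apply_moves(series=[{"jaw": 1, "linear": [-0.002, 0.0006, 0], "roll": 0}, {"jaw": 1, "linear": [-0.004, 0.0011, 0], "roll": 0}, {"jaw": 1, "linear": [-0.005, 0.0014, 0], "roll": 0}, {"jaw": 1, "linear": [-0.006, 0.0017, 0], "roll": 0}, {"jaw": 1, "linear": [-0.007, 0.002, 0], "roll": 0}, {"jaw": 1, "linear": [-0.008, 0.0022, 0], "roll": 0}, {"jaw": 1, "linear": [-0.009, 0.0025, 0], "roll": 0}, {"jaw": 1, "linear": [-0.01, 0.0028, 0], "roll": 0}, {"jaw": 1, "linear": [-0.011, 0.0031, 0], "roll": 0}, {"jaw": 1, "linear": [-0.012, 0.0034, 0], "roll": 0}, {"jaw": 1, "linear": [-0.012, 0.0034, 0], "roll": 0}])

```text
t: 13.58
tool_pos: [0.5804, 0.1116, 0.1293]
orientation: [1.21, 1.203, -1.219]
force: [14.6, 2.1, -30.5]
opening: 0.0102
```

```bash
python3 -c "
from h import *
s0=read_state();print(s0['force'],s0['wrist_torque'],s0['tool_pos'],s0['q'])
s=read_camera('side');t=read_camera('top')
for b in blobs(t,(205,255,240,285),75): print(b,plane(t,b[1],.13))
cv2.imwrite('pics/g4.png',cv2.resize(s['pixels'][130:230,220:370],(780,520),interpolation=2))"
```

```text
[ 14.62254522   2.14220033 -30.46621764] [ 0.41012955 -2.32323551 -0.01590341] [0.58036056 0.11164739 0.12933898] [ 0.10628515  0.16725579  1.61287901 -0.00473777  1.36419999  0.11514867]
(np.int32(102), array([220.00980392, 266.48039216]), ((220.0, 266.5), (9.0, 12.0), 90.0)) [0.49105895 0.21046451 0.13      ]
```

View pics/g4.png

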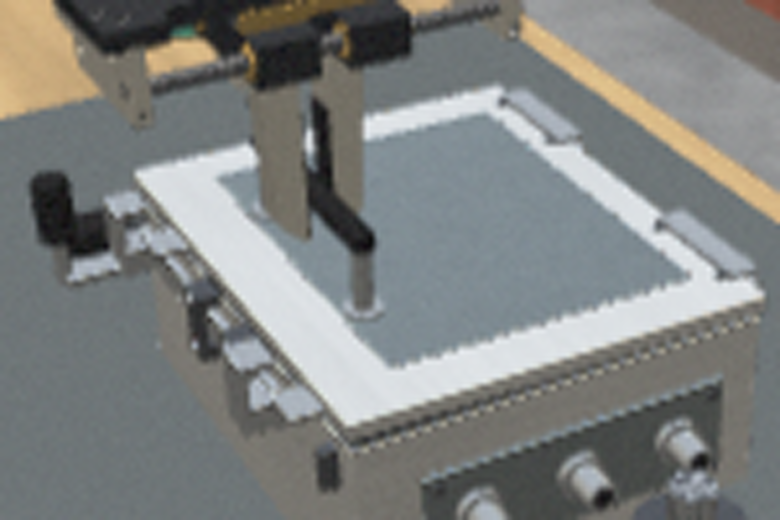

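The lid seam looks slightly open at the front right corner, about (345,435) in the crop, and the grip hasn't moved at (50,205). The pull is higher than expected, so I'll measure the lid's rise with optical flow on its front edge and handle end.

```bash
cat >> h.py <<'E'
def lidrise():
    a=cv2.cvtColor(cv2.imread('pics/side0.png'),6); c=read_camera('side'); b=cv2.cvtColor(c['pixels'],6)
    pts=np.float32([[289.4,178],[287,213.6],[290.5,190],[294.5,201.5],[312.5,230]])
    q,st,e=cv2.calcOpticalFlowPyrLK(a,b,pts.reshape(-1,1,2),None,winSize=(11,11),maxLevel=1)
    f=lambda p,th:proj(c,[.6855+.06-(.7455-p[0])*np.cos(th)+(p[2]-.098)*np.sin(th),p[1],.098+(.7455-p[0])*np.sin(th)+(p[2]-.098)*np.cos(th)])
    for n,p in(("bar R end",(.579,.057,.144)),("lid corner",(.537,-.008,.105))):
        print(n,proj(c,p).round(1),"shift at .02 .05 .1:",[(f(p,t)-f(p,0)).round(2).tolist() for t in(.02,.05,.1)])
    for p,k in zip(pts,q[:,0]-pts): print("flow at",p,k.round(2))
E
python3 -c "
from h import *
lidrise();print(read_state()['force'],read_state()['tool_pos'])"
```

```text
bar R end [289.4 178.4] shift at .02 .05 .1: [[0.32, -1.43], [0.85, -3.59], [1.87, -7.21]]
lid corner [285.9 214.1] shift at .02 .05 .1: [[-0.04, -1.67], [-0.02, -4.2], [0.19, -8.53]]
flow at [289.4 178. ] [ 0.14 -1.41]
flow at [287.  213.6] [-0.06 -1.33]
flow at [290.5 190. ] [ 0.14 -1.43]
flow at [294.5 201.5] [-0.15 -1.44]
flow at [312.5 230. ] [-0.    0.01]
[ 14.30527173   2.23343104 -30.40511039] [0.58038939 0.11166488 0.12947107]
```

The lid is at 0.019 rad, or 3.2 mm at the handle, which matches the TCP rise. So there is no slip, the hooks are clear, and the gasket is close to letting go. I'll pull slowly further, with a bit more +x to relieve the forward drag.

apply_moves(series=[{"jaw": 1, "linear": [-0.005, 0.003, 0], "roll": 0}, {"jaw": 1, "linear": [-0.007, 0.005, 0], "roll": 0}, {"jaw": 1, "linear": [-0.008, 0.006, 0], "roll": 0}, {"jaw": 1, "linear": [-0.009, 0.0065, 0], "roll": 0}, {"jaw": 1, "linear": [-0.01, 0.007, 0], "roll": 0}, {"jaw": 1, "linear": [-0.011, 0.0075, 0], "roll": 0}, {"jaw": 1, "linear": [-0.011, 0.0075, 0], "roll": 0}, {"jaw": 1, "linear": [-0.011, 0.0075, 0], "roll": 0}])

```text
t: 14.72
tool_pos: [0.5822, 0.1116, 0.135]
orientation: [1.207, 1.208, -1.223]
force: [-8.2, 1.2, -14.1]
opening: 0.0106
```

```bash
python3 -c "
from h import *
lidrise();s=read_state();print(s['force'],s['tool_pos'],s['dq'].round(3) if hasattr(s['dq'],'round') else s['dq'])"
```

```text
bar R end [289.4 178.4] shift at .02 .05 .1: [[0.32, -1.43], [0.85, -3.59], [1.87, -7.21]]
lid corner [285.9 214.1] shift at .02 .05 .1: [[-0.04, -1.67], [-0.02, -4.2], [0.19, -8.53]]
flow at [289.4 178. ] [ 0.74 -3.89]
flow at [287.  213.6] [ 0.12 -4.22]
flow at [290.5 190. ] [ 0.4  -3.78]
flow at [294.5 201.5] [ 0.16 -3.67]
flow at [312.5 230. ] [-0.01 -0.01]
[ -8.26545729   1.07852351 -14.2579884 ] [0.5822062  0.1116435  0.13499215] [ 0.001 -0.001  0.    -0.001 -0.    -0.001]
```

The gasket is free: the lid is at about 0.052 rad, an 11 mm gap, held steady. I'll raise it slowly to about 0.095 rad.

apply_moves(series=[{"jaw": 1, "linear": [-0.003, 0.001, 0], "roll": 0}, {"jaw": 1, "linear": [-0.005, 0.0017, 0], "roll": 0}, {"jaw": 1, "linear": [-0.007, 0.0024, 0], "roll": 0}, {"jaw": 1, "linear": [-0.009, 0.003, 0], "roll": 0}, {"jaw": 1, "linear": [-0.011, 0.0038, 0], "roll": 0}, {"jaw": 1, "linear": [-0.013, 0.0045, 0], "roll": 0}, {"jaw": 1, "linear": [-0.014, 0.0048, 0], "roll": 0}, {"jaw": 1, "linear": [-0.014, 0.0048, 0], "roll": 0}])

```text
t: 15.78
tool_pos: [0.5853, 0.1115, 0.1438]
orientation: [1.207, 1.207, -1.223]
force: [-3.3, -0.4, -13.5]
opening: 0.0106
```

```bash
python3 -c "
from h import *
lidrise();s=read_state();print(s['t'],s['force'],s['tool_pos'],s['opening'])
t=read_camera('top');c=read_camera('side')
for b in blobs(t,(205,255,240,285),75): print(b,plane(t,b[1],.13))
cv2.imwrite('pics/end.png',np.hstack([cv2.resize(t['pixels'][120:300,150:410],(400,277)),cv2.resize(c['pixels'][130:290,220:451],(400,277))]))"
```

```text
bar R end [289.4 178.4] shift at .02 .05 .1: [[0.32, -1.43], [0.85, -3.59], [1.87, -7.21]]
lid corner [285.9 214.1] shift at .02 .05 .1: [[-0.04, -1.67], [-0.02, -4.2], [0.19, -8.53]]
flow at [289.4 178. ] [ 1.83 -7.69]
flow at [287.  213.6] [ 1.04 -8.88]
flow at [290.5 190. ] [ 0.99 -7.35]
flow at [294.5 201.5] [ 0.46 -7.41]
flow at [312.5 230. ] [-0. -0.]
15.825 [ -3.21480852  -0.12258749 -13.57208172] [0.5852194  0.11154459 0.14380279] 0.010197326213568326
(np.int32(102), array([220.00980392, 266.48039216]), ((220.0, 266.5), (9.0, 12.0), 90.0)) [0.49105895 0.21046451 0.13      ]
```

View pics/end.png

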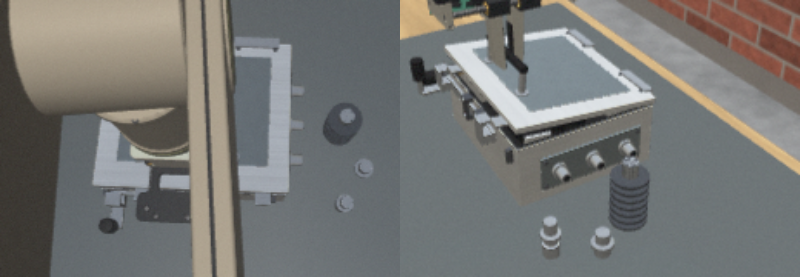

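```bash
python3 -c "
from h import *
for n,p,w in(('top',(237,267),7),('side',(234,175),7)):
    a=cv2.imread(f'pics/{n}0.png');c=read_camera(n);b=c['pixels']
    T=a[p[1]-w:p[1]+w+1,p[0]-w:p[0]+w+1]
    k=4;T=cv2.resize(T,None,fx=k,fy=k,interpolation=2);x0,y0=p[0]-32,p[1]-25
    B=cv2.resize(b[y0:y0+50,x0:x0+64],None,fx=k,fy=k,interpolation=2)
    r=cv2.matchTemplate(B,T,cv2.TM_CCOEFF_NORMED);_,v,_,l=cv2.minMaxLoc(r)
    d=np.array([l[0]/k+x0+w-p[0],l[1]/k+y0+w-p[1]]);print(n,v,d)
    g=lambda s:proj(c,[.4905,.1785+s,.12])-proj(c,[.4905,.1785,.12])
    print([(s,g(s).round(2).tolist()) for s in(.030,.032,.034,.036)])
print(read_state()['force'],read_state()['tool_pos'])"
```

```text
top 0.9805348515510559 [-16.5   -0.75]
[(0.03, [-15.8, -0.51]), (0.032, [-16.85, -0.54]), (0.034, [-17.9, -0.57]), (0.036, [-18.96, -0.61])]
side 0.6859037280082703 [-4.5 -5.5]
[(0.03, [-4.11, -5.4]), (0.032, [-4.37, -5.75]), (0.034, [-4.64, -6.1]), (0.036, [-4.9, -6.45])]
[ -3.50437816  -1.66205333 -11.30757674] [0.58525503 0.11154866 0.143809  ]
```

```bash
python3 -c "
from h import *
print(close_job()); s=read_state(); print(s['t'],s['tool_pos'],s['force'],s['opening'])"
```

```text
the job is handed in; nothing more can be done
None
the job is handed in; nothing more can be done
```

I pushed the lock slide to its unlocked end, broke the lid free of its gasket and handed the job in with the gripper still holding the lid ajar. The arm took about 16 s.

- **Slide:** I gripped it and pushed left until it stalled, with the push force rising to 17 N. The last picture showed it still there. The camera measured about 31.5 mm of travel and the arm about 33–35 mm. I put the gap down to finger flex and blob bias, so the camera confirms the end position only to about 1–3 mm. The stall is the firmer evidence.
- **Lid:** I gripped the bow handle and pulled slowly until the gasket let go, without the lid jumping or swinging wide. Optical flow showed about 0.105 rad, or 22 mm open at the front edge, which agrees with the arm's rise of 17.8 mm.
- **Force readings:** Two were higher than expected. The pull peaked at about 30 N vertically against the stated 15–18 N, and the holding force was 11–14 N against 4–6 N. I think this is mostly sideways strain against the hinge.
- **Other items:** The arm never went near the two adapters, the dummy load or the screwdriver. In the final picture the adapters and dummy load stood in place; the screwdriver was outside that crop, so I did not check it at the end.

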